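# Turn the rivet-nut tin label to the front and bolt it

### The arm

A 6-joint arm with a two-finger parallel gripper is mounted at the origin on a cart in front of the work surface, level with it; the furniture and walls round the work are solid. World frame = base frame: x ahead of the robot, y to its left, z up, the work surface at z = 0. Lengths are in m, angles in rad, forces in N, time in s.
With the tool pointing down it reaches from about 0.25 to 0.725 m from the base axis. Payload 4 kg.
Tool frame: the origin (TCP) lies at the very end of the fingers, on their centre line; the grasp point (between the pads) lies 19 mm behind it; z points along the fingers, x is the direction in which the jaws open and shut, and the axes are right-handed (so a half turn about z gives the same grasp; the last joint's range is limited). The gripper opens to 85 mm and grips with 20 to 120 N. Pads are 22 mm wide; open, the fingers measure 114 mm over their backs; the gripper's body (76 mm by 85 mm) begins 54 mm behind the grasp point. The pads swing forward as they close: fully open they stand 13 mm farther back than shut.
Start: joints at [-1.265, 0.241, 0.005, 1.335, 0, 1.571], TCP at [0.151, -0.477, 0.231] pointing down, gripper open.
Joint ranges: [-2.72, 2.72], [-1.05, 1.87], [-1.09, 1.28], [-1.99, 2.15], [-1.42, 1.44], [-3.14, 3.14]. Speed limits (rad/s): [2.79, 2.79, 3.14, 3.14, 3.14, 3.14].

### API

Orientations are given as a unit quaternion [x, y, z, w].
In Python, from workcell import sensors, vision, order gives the robot as it stands.
- The arm moves only by the tool step_arm, never from a script. Its argument "series" is a list of rows, each a list of 4 numbers: the shift along the tool's x, y, z in m, then the turn about the tool's z in rad. In form: [[x, y, z, roll], ...]. A call has exactly 8 rows; each row shifts and turns the commanded pose from where the row before left it, along the tool's axes as they then stand; what a row does not reach is not made up. A row lasts 1/10 s, in which the tool goes at most 50 mm and 8.59 degrees, less where a joint would pass 70% of its speed; a pose out of reach is approached as far as the arm can. A call with a gripper value outside its range is refused whole. "fingers" is the finger opening in m, from 0 to 0.0854, set as the call begins (left out, the last holds). The fingers move at their own pace and stop on an object; the grip force is fixed at half the most. Time passes only in rows, so rows that do not move let the fingers close, or fill a call up. It gives the time, the measured TCP pose, the force and the opening at its end, in the units of the state.
- sensors.get_obs(): the state, without advancing time (a new reading comes with each control period).
- vision.camera(name): name is "scene" or "top"; returns (picture, depth): 420x560x3 uint8, red, green, blue; 420x560 float32, m along the optical axis (not along the pixel's ray), 0 where there is no reading.
- vision.camera_info(name): a dict with "mtx" (3x3 intrinsics, pixels), "k1" (the pictures are not rectified: a ray, as slopes to the right and down, at radius r is drawn at 1 + k1 r^2 times it, then the intrinsics apply), "T" (4x4, takes a point from camera to world coordinates). Camera axes: x right, y up, looking along -z (the intrinsics and any distortion apply to the point x, -y, -z); pixel columns grow to the right and rows downward; lengths in m; the calibration is good to about 2 mm. A picture is of the moment at which its call begins. camera_info takes no time and is no camera call.
- order.job_done(): hands the job in, once; it reports no verdict.
The state is a dict: "clock": time; "joint_pos": joint angles; "joint_vel": joint speeds; "tau": joint torques, N m; "eef_pos": TCP position; "tool_rot": TCP orientation; "ft_force": force on the tool from outside, world axes, zero at the start; "ft_torque": the same for the moment, N m; "grip_width": finger opening in m.
Only numpy, scipy, OpenCV 4.12 (cv2) and the standard library are available. Lean on these libraries where they do the work, as an engineer would, in place of code of your own. Each camera call takes 0.05 s, during which the arm holds its last target. There are 200 camera calls.

### The job

Turn the wide tin on its turntable stand until its label faces the front of the stand, above the red-handled bolt; it is too wide to grip, but a closed fingertip pressed gently near the edge of its lid can roll it round. Then slide the bolt fully home into the slot in the tin's foot without forcing it, leaving the tin seated flat on the stand and the things around it where they are.

Things in the scene. Friction and masses are not known exactly. Their poses are not given: they have to be found in the camera images.
- stand: Fixed grey turntable stand; origin on the worktop under the turntable axis, z up, -x its front. Foot of radius 72 mm and a 64 mm wide tongue reaching 160 mm to the front, both 12 mm thick. On it turns a platter (radius 46 mm, top 34 mm up; 0.2 N m of friction, no stop or spring). The bolt's guide stands 73 to 95 mm in front of the axis, 39 mm wide, 37 mm high.
- tin: Loose round steel tin, green lid, 0.8 kg, 123 mm in diameter (too wide to grip), 56 to 66 mm tall; origin on its axis at its lower edge, 20 mm above the worktop. It sits centred on the platter (2 mm play) and turns with it. White and orange label on its own -x side, below it the only slot (16 mm wide) in the dark foot ring (lowest 14 mm, 12 mm thick).
- tin_lid (a point): Centre of the lid's flat top if the lid were pressed on fully, 76 mm above the worktop; the tight lid sits 0 to 10 mm higher, unmeasured: feel for it slowly. Axes as the tin's: -x to the label, as the orange arrow on the lid. Radius 60 mm. Dents at over 25 N; a shut gripper kept pressed near the edge with 10 to 15 N turns it, but the lid turns about a fifth less than the fingertip.
- tin_label (a point): Middle of the label, 60 mm from the tin's axis, 46 mm above the worktop, straight above the slot.
- front_mark (a point): Point of the stand where the middle of the label belongs: 60 mm in front of the turntable axis, 46 mm above the worktop; axes as the stand's.
- bolt_handle (a point): Centre of the front face of the bolt's red upright handle (10 mm thick, 30 mm wide, 27 to 61 mm above the worktop). The point is 48 mm above the worktop, and 127 mm in front of the turntable axis when the bolt is out. Push it toward the tin (stand's +x). On the tin's side of the handle 22 mm are free to the guide when the bolt is out.
- bolt (a joint): Travel of the brass bolt in m: 0 to 0.003 at the start (out), 0.018 fully home at its stop. About 2.5 N of friction; it stays where left. Its round nose, 12 mm wide, reaches the foot ring at about 0.006 and enters only at the slot, centring the tin by itself if up to about 4 mm off. More than 20 N against the tin harms the ring.
- oil_bottle: Yellow oil bottle with red spout, 48 mm in diameter, 92 mm tall, standing beside the stand; leave alone. Origin at its foot.
- cup_red: Red steel cup, 65 mm in diameter, 63 mm tall, standing beside the stand; leave alone. Origin at its foot.
- nose_b: Small black nose piece, 19 mm wide, 27 mm tall, standing behind the stand; leave alone. Origin at its foot.
Mind the look-alikes: they are no part of the job. What is meant by the tin is not yellow, and is the larger of those in its own colour.

How it is judged:
By the outcome, as a careful person would: the job done as asked, in the order asked, and still so for the second after the job is handed in, with the robot touching nothing.
It also fails if it takes over 64 s, if anything falls off the work surface, if the arm or the gripper's body presses on something with over 40 N, if the wrist force passes 120 N, or if a joint passes its speed limit or range.

## Working session

There is one attempt and no reset: what is moved stays moved. The work goes in short steps, Python scripts to look and compute and a tool call to move; the robot and the scene stay as the last step left them, time stands still between calls to the robot, and variables do not carry over. Pictures are saved under pics/ and viewed, about 8 in all and at most 12, crops included, and the job is handed in when it is done.

Besides the shell and the picture viewer there is one more tool, called after "Call:" in YAML: its name, and indented under it one key for each argument. step_arm: Moves the arm, as the interface text tells. Its arguments: {"type":"object","properties":{"series":{"type":"array","items":{"type":"array","items":{"type":"number"}}},"fingers":{"type":"number"}},"required":["series"]}

```bash
mkdir -p pics
cat > h.py <<'E'
import numpy as np, cv2
from workcell import sensors, vision, order
def snap(n):
    p,d=vision.camera(n); np.savez(f'/tmp/{n}.npz',p=p,d=d); return p,d
def load(n):
    z=np.load(f'/tmp/{n}.npz'); return z['p'],z['d']
def ray(n,u,v):
    c=vision.camera_info(n); K=np.array(c['mtx'],float)
    r=cv2.undistortPoints(np.array([[[u,v]]],float),K,np.array([c['k1'],0,0,0],float))[0,0]
    T=np.array(c['T']); return T[:3,3],T[:3,:3]@np.array([r[0],-r[1],-1])
def at_z(n,u,v,z):
    o,d=ray(n,u,v); return o+d*(z-o[2])/d[2]
def dep(n,u,v,D):
    o,d=ray(n,u,v); return o+d*D[int(v),int(u)]
E
python3 - <<'E'
from h import *
for n in('scene','top'):
    p,d=snap(n); cv2.imwrite(f'pics/{n}0.png',p[...,::-1]); c=vision.camera_info(n); print(np.round(c['T'],3),c['mtx'],c['k1'])
print(sensors.get_obs())
E
```

```text
[[ 0.733  0.394 -0.554  0.109]
 [-0.68   0.421 -0.601 -0.368]
 [-0.003  0.817  0.576  0.584]
 [ 0.     0.     0.     1.   ]] [[459.78159913   0.         282.02993793]
 [  0.         459.78159913 214.90553584]
 [  0.           0.           1.        ]] 0.022040636650249884
[[ 0.011  0.991 -0.136  0.467]
 [-1.     0.007 -0.027  0.135]
 [-0.026  0.137  0.99   0.912]
 [ 0.     0.     0.     1.   ]] [[495.38038965   0.         275.20694659]
 [  0.         495.38038965 209.534962  ]
 [  0.           0.           1.        ]] -0.12398294518973602
{'clock': 0.1, 'joint_pos': array([-1.26498697e+00,  2.41370468e-01,  3.88335960e-03,  1.33521312e+00,
        1.71988252e-05,  1.57079523e+00]), 'joint_vel': array([-0.00017798, -0.0025054 ,  0.00362753,  0.00036645, -0.0006892 ,
       -0.00034179]), 'tau': array([-7.91669827e-04, -3.73137224e+01,  2.53010631e+01,  1.08267576e-02,
       -1.86951212e-05, -3.78789224e-06]), 'eef_pos': array([ 0.15036909, -0.47626674,  0.23049491]), 'tool_rot': array([ 8.06555929e-01, -5.91157024e-01, -7.62716164e-04, -5.69688281e-04]), 'ft_force': array([-0.11941462, -0.53752418,  0.05300303]), 'ft_torque': array([-0.01145325,  0.00374587,  0.02253213]), 'grip_width': 0.08558717824573286}
```

View pics/top0.png

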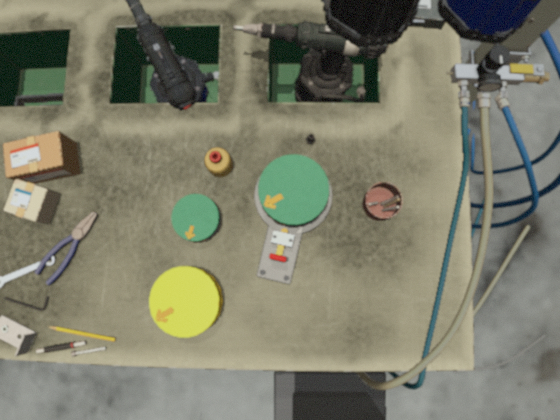

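View pics/scene0.png

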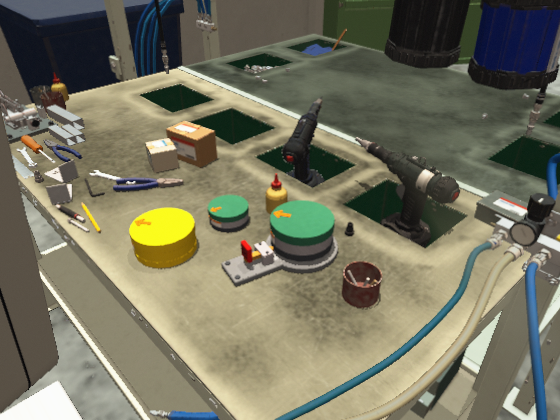

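Candidates for the tin: the large green lid on the stand at top (293,190), the small green tin at (196,218), and the yellow tin at (185,302). I choose the large green one on the stand and will check it in a crop. Beside it are the bottle (217,160), the nose piece (310,139) and the cup (382,201).

Run:
```python
from h import *
p,d=load('top')
c=p[140:290,230:380]; cv2.imwrite('pics/crop0.png',cv2.resize(c,(600,600),interpolation=cv2.INTER_CUBIC)[...,::-1])
hsv=cv2.cvtColor(p,cv2.COLOR_RGB2HSV)
def mask(lo,hi,box):
    m=cv2.inRange(hsv,lo,hi); z=np.zeros_like(m); x0,y0,x1,y1=box; z[y0:y1,x0:x1]=m[y0:y1,x0:x1]; return z
g=mask((55,100,60),(90,255,255),(245,140,345,240)); o=mask((10,150,150),(25,255,255),(255,180,300,215))
g=cv2.morphologyEx(g|o,cv2.MORPH_CLOSE,np.ones((5,5)))
cnt=max(cv2.findContours(g,0,cv2.CHAIN_APPROX_NONE)[0],key=cv2.contourArea)
print(cv2.fitEllipse(cv2.convexHull(cnt)))
print('lid z',[np.round(dep('top',u,v,d),4) for u,v in((293,180),(293,170),(310,190),(293,210))])
for zz in(.076,.081,.086):
    q=np.array([at_z('top',*c[0],zz)[:2] for c in cv2.convexHull(cnt)]); 
    A=np.c_[2*q,np.ones(len(q))]; s=np.linalg.lstsq(A,(q**2).sum(1),rcond=None)[0]; print(zz,s[:2],np.sqrt(s[2]+s[0]**2+s[1]**2))
oo=np.argwhere(o)[:,::-1]; 
Q=np.array([at_z('top',u,v,.08)[:2] for u,v in oo]); m=Q.mean(0); w,V=np.linalg.eigh(np.cov((Q-m).T)); print('arrow',len(oo),m,V[:,1],np.degrees(np.arctan2(*V[::-1,1])))
print('cup,bottle,nose',at_z('top',382,201,.06),at_z('top',217,157,.09),at_z('top',310,139,.027))
```

```text
((305.7969055175781, 219.59976196289062), (5.014461994171143, 11.328670501708984), 54.7188606262207)
lid z [array([0.6329, 0.128 , 0.0793]), array([0.6514, 0.128 , 0.0746]), array([0.6159, 0.0989, 0.0779]), array([0.5815, 0.1277, 0.0759])]
0.076 [0.56345399 0.10792871] 0.006013666710013316
0.081 [0.56287687 0.10809087] 0.005977701811122574
0.086 [0.56229974 0.10825303] 0.005941736912240421
arrow 8 [0.5992137  0.15990229] [-0.38369552  0.92345966] 112.56278057699588
cup,bottle,nose [ 0.60063905 -0.0274434   0.06      ] [0.67023511 0.25821365 0.09      ] [0.72052083 0.09659289 0.027     ]
```

View pics/crop0.png

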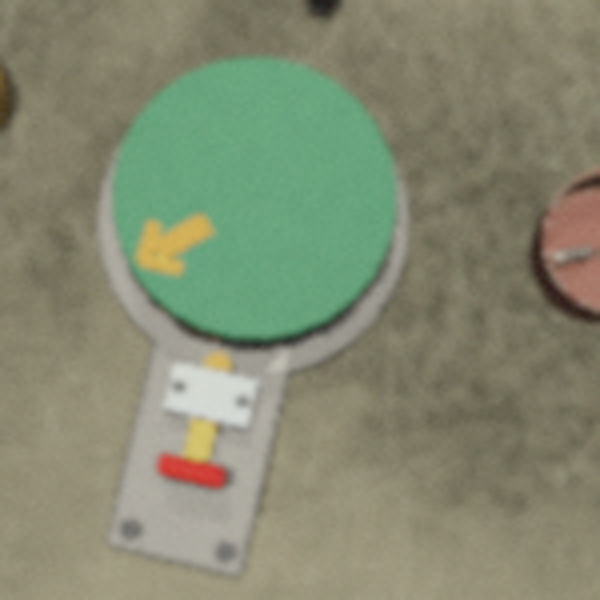

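The crop confirms the choice: it is the large green lid, centred at crop (255,199), with the arrow pointing to (137,258). The bolt guide is at (210,395) and the red handle at (194,471). The tongue runs down and slightly left.

Run:
```python
from h import *
f=lambda u,v,z:at_z('top',230+(u+.5)/4-.5,140+(v+.5)/4-.5,z)[:2]
p,d=load('top')
b=p[140:290,230:380].astype(int); m=((b[...,1]-b[...,0])>25).astype(np.uint8)
cnt=max(cv2.findContours(m,0,cv2.CHAIN_APPROX_NONE)[0],key=cv2.contourArea); h=cv2.convexHull(cnt)[:,0]
for z in(.076,.081,.086):
    q=np.array([at_z('top',230+u,140+v,z)[:2] for u,v in h]); A=np.c_[2*q,np.ones(len(q))]; s=np.linalg.lstsq(A,(q**2).sum(1),rcond=None)[0]; print('lid',z,s[:2],np.sqrt(s[2]+s[0]**2+s[1]**2))
C=s[:2]
hd=[f(160,464,.061),f(228,474,.061)]; hm=(hd[0]+hd[1])/2
c1,c2,s1,s2=f(110,543,.012),f(241,575,.012),f(131,529,.012),f(225,552,.012)
for n,a,bb in(('handle',*hd),('corners',c1,c2),('screws',s1,s2)):
    e=bb-a; print(n,a,bb,'len',np.hypot(*e),'front dir',np.degrees(np.arctan2(-e[0],e[1]))%360-180 if 0 else np.degrees(np.arctan2(*( -np.array([e[0],-e[1]])[[0,1]]))))
    mid=(a+bb)/2; v=mid-C; print('  mid',mid,'from lid C',np.hypot(*v),np.degrees(np.arctan2(v[1],v[0])))
ed=[(155,345,110,543),(289,350,241,575)]
for a in ed:
    v=f(*a[2:],.012)-f(*a[:2],.012); print('edge dir',np.degrees(np.arctan2(v[1],v[0])))
L,R=f(98,222,.012),f(407,222,.012); print('foot',L,R,np.hypot(*(L-R)))
t,tl=f(137,260,.08),f(210,224,.08)
for n,v in(('tip-tail',t-tl),('tip-C',t-C),('tail-C',tl-C)): print(n,np.hypot(*v),np.degrees(np.arctan2(v[1],v[0])))
ys,xs=np.mgrid[165:215,270:320]; zz=np.array([dep('top',u,v,d)[2] for u,v in zip(xs.ravel(),ys.ravel())]); print('lid z med',np.median(zz))
zz=np.array([dep('top',u,v,d)[2] for u in range(325,350) for v in range(230,260)]); print('table z',np.median(zz))
```

```text
lid 0.076 [0.61827935 0.12751556] 0.06137776256488052
lid 0.081 [0.61737434 0.12756058] 0.061010691170386676
lid 0.086 [0.61646933 0.1276056 ] 0.06064361977589223
handle [0.50431616 0.16712221] [0.50031254 0.13793742] len 0.029458123180174517 front dir 172.18881443451494
  mid [0.50231435 0.15252982] from lid C 0.11684423690083896 167.68351404700422
corners [0.47056823 0.19115436] [0.45684626 0.13187656] len 0.060845288595554534 front dir 166.96641061305007
  mid [0.46370724 0.16151546] from lid C 0.15648045753072626 167.48451203981205
screws [0.47697822 0.18173804] [0.46708759 0.13916899] len 0.04370295800597975 front dir 166.91978312051856
  mid [0.47203291 0.16045352] from lid C 0.14812449593414645 167.18763867099972
edge dir 167.94632174475208
edge dir 168.29371307301548
foot [0.61748919 0.19893068] [0.61842358 0.05665695] 0.14227679589616252
tip-tail 0.03464170666266734 116.94619011619606
tip-C 0.05631253266461931 118.20860691364946
tail-C 0.021692664501775136 120.22485349108587
lid z med 0.07785090066466777Traceback (most recent call last):
  File "<stdin>", line 21, in <module>
  File "h.py", line 14, in dep
    o,d=ray(n,u,v); return o+d*D[int(v),int(u)]
        ~~~^^^^^^^
  File "h.py", line 8, in ray
    c=vision.camera_info(n); K=np.array(c['mtx'],float)
ValueError: time passes only in moves, steps and waits
```

Axis C≈(0.619,0.127), stand front direction ≈167.6°, label ≈118.5°, so the tin must turn about +49°. I'll approach the lid with the gripper shut.

Call:
step_arm:
  series:
    - [-0.029,-0.037,0,0]
    - [-0.029,-0.037,0,0]
    - [-0.029,-0.037,0,0]
    - [-0.029,-0.037,0,0]
    - [-0.029,-0.037,0,0]
    - [-0.029,-0.037,0,0]
    - [-0.029,-0.037,0,0]
    - [-0.029,-0.037,0,0]
  fingers: 0

```text
clock: 0.9
eef_pos: [0.3634, -0.1647, 0.2312]
tool_rot: [0.806, -0.591, -0.0, 0.0]
ft_force: [0.6, -0.6, -0.4]
grip_width: 0.0002
```

Call:
step_arm:
  series:
    - [-0.029,-0.037,0.012,0]
    - [-0.029,-0.037,0.012,0]
    - [-0.029,-0.037,0.012,0]
    - [-0.029,-0.037,0.012,0]
    - [-0.029,-0.037,0.012,0]
    - [-0.029,-0.037,0.012,0]
    - [-0.029,-0.037,0.012,0]
    - [-0.029,-0.037,0.012,0]

```text
clock: 1.7
eef_pos: [0.5758, 0.1456, 0.1342]
tool_rot: [0.807, -0.591, -0.0, 0.0]
ft_force: [-0.2, -0.6, 0.2]
grip_width: -0.0
```

Call:
step_arm:
  series:
    - [0,0,0,-0.124]
    - [0,0,0,-0.124]
    - [0,0,0,-0.124]
    - [0,0,0,-0.124]
    - [0,0,0,-0.124]
    - [0,0,0,-0.124]
    - [0,0,0,0]
    - [0,0,0,0]

```text
clock: 2.5
eef_pos: [0.5751, 0.1438, 0.1349]
tool_rot: [0.966, -0.259, -0.0, 0.0]
ft_force: [-0.5, 0.1, 0.1]
grip_width: -0.0
```

Call:
step_arm:
  series:
    - [-0.001,-0.0036,0.02,0]
    - [-0.001,-0.0036,0.015,0]
    - [0,0,0.006,0]
    - [0,0,0.001,0]
    - [0,0,0.001,0]
    - [0,0,0.0007,0]
    - [0,0,0.0005,0]
    - [0,0,0.0005,0]

```text
clock: 3.3
eef_pos: [0.5776, 0.1511, 0.0912]
tool_rot: [0.966, -0.258, 0.0, -0.0]
ft_force: [0.1, 0.5, -0.1]
grip_width: 0.0003
```

Call:
step_arm:
  series:
    - [0,0,0.0005,0]
    - [0,0,0.0005,0]
    - [0,0,0.0005,0]
    - [0,0,0.0005,0]
    - [0,0,0.0005,0]
    - [0,0,0.0005,0]
    - [0,0,0,0]
    - [0,0,0,0]

```text
clock: 4.1
eef_pos: [0.5772, 0.1512, 0.0876]
tool_rot: [0.966, -0.258, -0.0, -0.0]
ft_force: [0.4, -0.6, 0.2]
grip_width: -0.0002
```

Call:
step_arm:
  series:
    - [0,0,0.0005,0]
    - [0,0,0.0005,0]
    - [0,0,0.0005,0]
    - [0,0,0.0005,0]
    - [0,0,0.0005,0]
    - [0,0,0,0]
    - [0,0,0,0]
    - [0,0,0,0]

```text
clock: 4.9
eef_pos: [0.5772, 0.1511, 0.0851]
tool_rot: [0.966, -0.258, 0.0, 0.0]
ft_force: [0.2, 0.0, -0.1]
grip_width: -0.0001
```

Call:
step_arm:
  series:
    - [0,0,0.0004,0]
    - [0,0,0.0004,0]
    - [0,0,0.0004,0]
    - [0,0,0.0004,0]
    - [0,0,0,0]
    - [0,0,0,0]
    - [0,0,0,0]
    - [0,0,0,0]

```text
clock: 5.7
eef_pos: [0.5773, 0.1511, 0.0835]
tool_rot: [0.966, -0.258, 0.0, -0.0]
ft_force: [-0.0, 0.6, -0.5]
grip_width: 0.0003
```

Call:
step_arm:
  series:
    - [0,0,0.0004,0]
    - [0,0,0.0004,0]
    - [0,0,0.0004,0]
    - [0,0,0.0004,0]
    - [0,0,0,0]
    - [0,0,0,0]
    - [0,0,0,0]
    - [0,0,0,0]

```text
clock: 6.5
eef_pos: [0.5772, 0.1511, 0.0819]
tool_rot: [0.966, -0.258, -0.0, -0.0]
ft_force: [-0.4, -0.6, 0.7]
grip_width: 0.0003
```

Call:
step_arm:
  series:
    - [0,0,0.0004,0]
    - [0,0,0.0004,0]
    - [0,0,0.0002,0]
    - [0,0,0,0]
    - [0,0,0,0]
    - [0,0,0,0]
    - [0,0,0,0]
    - [0,0,0,0]

```text
clock: 7.3
eef_pos: [0.5772, 0.1512, 0.0809]
tool_rot: [0.966, -0.258, 0.0, -0.0]
ft_force: [-0.1, 0.7, 0.2]
grip_width: 0.0
```

Call:
step_arm:
  series:
    - [0,0,0.0004,0]
    - [0,0,0.0004,0]
    - [0,0,0.0002,0]
    - [0,0,0,0]
    - [0,0,0,0]
    - [0,0,0,0]
    - [0,0,0,0]
    - [0,0,0,0]

```text
clock: 8.1
eef_pos: [0.5772, 0.1511, 0.0799]
tool_rot: [0.966, -0.258, -0.0, 0.0]
ft_force: [0.3, 0.5, -0.6]
grip_width: 0.0002
```

Call:
step_arm:
  series:
    - [0,0,0.0004,0]
    - [0,0,0.0004,0]
    - [0,0,0.0002,0]
    - [0,0,0,0]
    - [0,0,0,0]
    - [0,0,0,0]
    - [0,0,0,0]
    - [0,0,0,0]

```text
clock: 8.9
eef_pos: [0.5773, 0.1511, 0.0789]
tool_rot: [0.966, -0.258, 0.0, -0.0]
ft_force: [-0.0, -0.9, -1.1]
grip_width: 0.0002
```

Call:
step_arm:
  series:
    - [0,0,0.0004,0]
    - [0,0,0.0003,0]
    - [0,0,0.0003,0]
    - [0,0,0,0]
    - [0,0,0,0]
    - [0,0,0,0]
    - [0,0,0,0]
    - [0,0,0,0]

```text
clock: 9.7
eef_pos: [0.5772, 0.1511, 0.0779]
tool_rot: [0.966, -0.258, -0.0, 0.0]
ft_force: [1.3, 0.5, -0.3]
grip_width: 0.0002
```

Call:
step_arm:
  series:
    - [0,0,0.0003,0]
    - [0,0,0.0003,0]
    - [0,0,0.0002,0]
    - [0,0,0,0]
    - [0,0,0,0]
    - [0,0,0,0]
    - [0,0,0,0]
    - [0,0,0,0]

```text
clock: 10.5
eef_pos: [0.5772, 0.1511, 0.0771]
tool_rot: [0.966, -0.258, 0.0, -0.0]
ft_force: [-0.5, 0.7, 0.6]
grip_width: -0.0001
```

Call:
step_arm:
  series:
    - [0,0,0.0003,0]
    - [0,0,0.0003,0]
    - [0,0,0.0002,0]
    - [0,0,0,0]
    - [0,0,0,0]
    - [0,0,0,0]
    - [0,0,0,0]
    - [0,0,0,0]

```text
clock: 11.3
eef_pos: [0.5772, 0.1512, 0.077]
tool_rot: [0.966, -0.258, 0.0, -0.0]
ft_force: [-2.4, -0.4, 5.1]
grip_width: 0.0003
```

Call:
step_arm:
  series:
    - [0,0,0.0003,0]
    - [0,0,0.0003,0]
    - [0,0,0.0003,0]
    - [0,0,0,0]
    - [0,0,0,0]
    - [0,0,0,0]
    - [0,0,0,0]
    - [0,0,0,0]

```text
clock: 12.1
eef_pos: [0.5773, 0.1512, 0.077]
tool_rot: [0.966, -0.258, 0.0, -0.0]
ft_force: [-3.8, -1.3, 9.6]
grip_width: 0.0001
```

Call:
step_arm:
  series:
    - [0,0,0.0003,0]
    - [0,0,0.0003,0]
    - [0,0.001,0,-0.02]
    - [0,0.0017,0,-0.035]
    - [0,0.0017,0,-0.035]
    - [0,0.0017,0,-0.035]
    - [0,0.001,0,-0.02]
    - [0,0,0,0]

```text
clock: 12.9
eef_pos: [0.5757, 0.147, 0.077]
tool_rot: [0.983, -0.186, 0.002, -0.003]
ft_force: [-0.3, 3.6, 8.0]
grip_width: -0.0002
```

Call:
step_arm:
  series:
    - [0,0,0.0004,0]
    - [0,0,0.0003,0]
    - [0,0.0017,0,-0.035]
    - [0,0.0017,0,-0.035]
    - [0,0.0017,0,-0.035]
    - [0,0.0017,0,-0.035]
    - [0,0.0017,0,-0.035]
    - [0,0,0,0]

```text
clock: 13.7
eef_pos: [0.5731, 0.1391, 0.0769]
tool_rot: [0.995, -0.099, 0.002, -0.003]
ft_force: [-2.3, 4.8, 10.5]
grip_width: 0.0001
```

Call:
step_arm:
  series:
    - [0,0.0017,0.0003,-0.035]
    - [0,0.0017,0,-0.035]
    - [0,0.0017,0,-0.035]
    - [0,0.0017,0,-0.035]
    - [0,0.0017,0,-0.035]
    - [0,0.0017,0,-0.035]
    - [0,0.0017,0,-0.035]
    - [0,0,0,0]

```text
clock: 14.5
eef_pos: [0.5717, 0.1272, 0.0769]
tool_rot: [1.0, 0.023, 0.002, -0.002]
ft_force: [-3.1, 3.9, 13.5]
grip_width: -0.0002
```

Run:
```python
from h import *
p,d=snap('top'); cv2.imwrite('pics/crop1.png',cv2.resize(p[140:290,230:380],(600,600),interpolation=cv2.INTER_CUBIC)[...,::-1])
p,d=snap('scene'); cv2.imwrite('pics/scene1.png',cv2.resize(p[180:300,200:360],(800,600),interpolation=cv2.INTER_CUBIC)[...,::-1])
```

```text
(no output)
```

View pics/scene1.png

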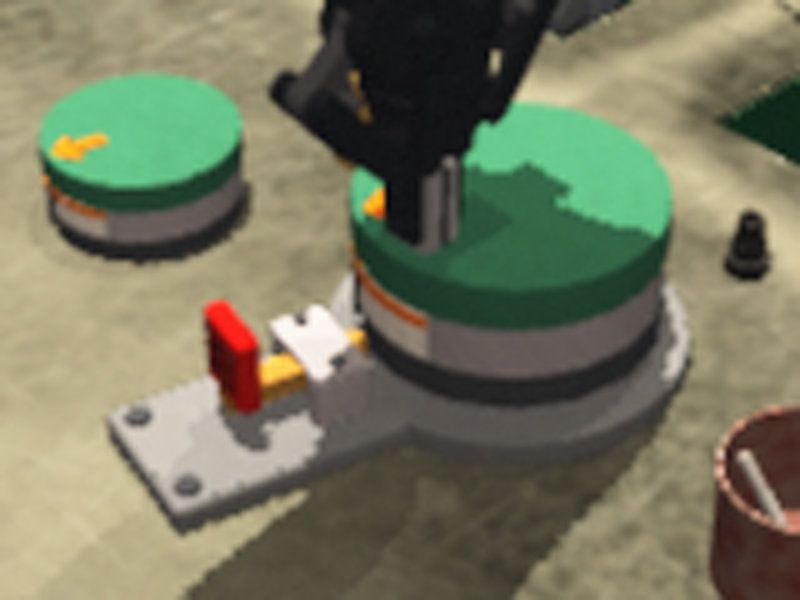

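The crop shows the tin turning. The label is now partly visible at the front left, with its right edge at about (427,340), and the fingertip sits at about (425,240). Continuing.

Call:
step_arm:
  series:
    - [0,0.0017,0,-0.035]
    - [0,0.0017,0,-0.035]
    - [0,0.0017,0,-0.035]
    - [0,0.0017,0,-0.035]
    - [0,0.0017,0,-0.035]
    - [0,0.0017,0,-0.035]
    - [0,0.0017,0,-0.035]
    - [0,0,0,0]

```text
clock: 15.4
eef_pos: [0.5735, 0.1151, 0.0768]
tool_rot: [0.989, 0.145, 0.002, -0.002]
ft_force: [-3.7, 3.7, 13.4]
grip_width: 0.0002
```

Call:
step_arm:
  series:
    - [0,0.0017,0,-0.035]
    - [0,0.0017,0,-0.035]
    - [0,0.0017,0,-0.035]
    - [0,0.0017,0,-0.035]
    - [0,0.0017,0,-0.035]
    - [0,0,0,0]
    - [0,0,0,0]
    - [0,0,0,0]

```text
clock: 16.2
eef_pos: [0.5767, 0.1071, 0.0769]
tool_rot: [0.973, 0.231, 0.003, -0.001]
ft_force: [-4.1, 3.0, 14.0]
grip_width: -0.0004
```

Call:
step_arm:
  series:
    - [0,0,-0.005,0]
    - [0,0,-0.03,0]
    - [0,0,-0.03,0]
    - [-0.04,0,-0.02,0]
    - [-0.045,0,0,0]
    - [-0.045,0,0,0]
    - [-0.045,0,0,0]
    - [-0.025,0,0,0]

```text
clock: 17.0
eef_pos: [0.3926, 0.0145, 0.1583]
tool_rot: [0.973, 0.229, -0.001, 0.0]
ft_force: [0.9, 0.5, 0.6]
grip_width: -0.0003
```

Run:
```python
from h import *
p,d=snap('top'); a=cv2.resize(p[160:280,240:340],(500,600),interpolation=cv2.INTER_CUBIC)
q,d=snap('scene'); b=cv2.resize(q[195:285,215:345],(780,540),interpolation=cv2.INTER_CUBIC)
cv2.imwrite('pics/t2.png',a[...,::-1]); cv2.imwrite('pics/s2.png',b[...,::-1])
```

```text
(no output)
```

View pics/t2.png

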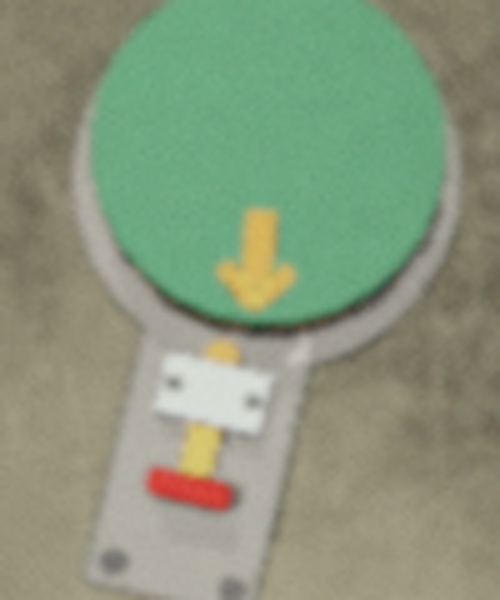

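View pics/s2.png

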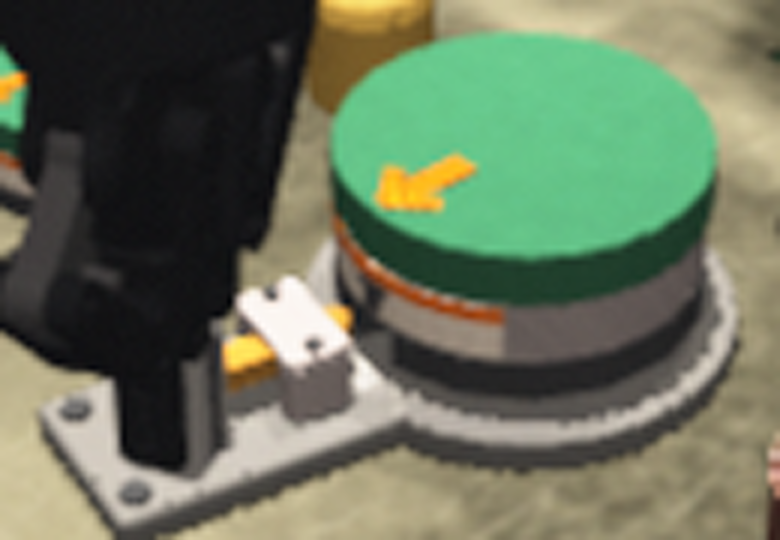

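The top crop shows the arrow tail at (262,210) and tip at (255,310), against the tongue axis, so the tin has turned slightly past the front. I'll compute by how much.

Run:
```python
from h import *
p,d=load('top'); b=p.astype(int)
g=lambda P,z:(lambda o,D:(o+D*(z-o[2])/D[2])[:2])(*ray('top',*P))
hsv=cv2.cvtColor(p,cv2.COLOR_RGB2HSV)
m=((b[...,1]-b[...,0])>25).astype(np.uint8); m[:145]=0;m[240:]=0;m[:,:248]=0;m[:,340:]=0
c=max(cv2.findContours(m,0,cv2.CHAIN_APPROX_NONE)[0],key=cv2.contourArea); h=cv2.convexHull(c)[:,0]
o=cv2.inRange(hsv,(10,120,120),(28,255,255)); o[:198]=0;o[226:]=0;o[:,:278]=0;o[:,305:]=0
oo=np.argwhere(o)[:,::-1].astype(float)
c_=vision.camera_info('top');K=np.array(c_['mtx'],float);T=np.array(c_['T'])
def many(P,z):
    r=cv2.undistortPoints(np.array(P,float)[:,None],K,np.array([c_['k1'],0,0,0.]))[:,0]
    D=np.c_[r[:,0],-r[:,1],-np.ones(len(r))]@T[:3,:3].T; return (T[:3,3]+D*((z-T[2,3])/D[:,2])[:,None])[:,:2]
fit=lambda q:(lambda s:(s[:2],np.sqrt(s[2]+s[:2]@s[:2])))(np.linalg.lstsq(np.c_[2*q,np.ones(len(q))],(q**2).sum(1),rcond=None)[0])
C,R=fit(many(h,.077)); print('lid',C,R)
A=many(oo,.077); mu=A.mean(0); w,V=np.linalg.eigh(np.cov((A-mu).T)); an=lambda v:np.degrees(np.arctan2(v[1],v[0]))
print(len(oo),'centroid-C',an(mu-C),np.hypot(*(mu-C)),'axis',an(-V[:,1]*np.sign(V[0,1])))
k=lambda u,v:(240+(u+.5)/5-.5,160+(v+.5)/5-.5)
P=many([k(255,312),k(262,208)],.077); print('tip-C',an(P[0]-C),'tip-tail',an(P[0]-P[1]))
G=many([k(174,381),k(253,400)],.037); print('guide screws dir',an(np.array([G[1]-G[0]])[0])-90+ 0,G, 'mid-C',an(G.mean(0)-C))
red=((b[...,0]>150)&(b[...,1]<70)&(b[...,2]<70)); red[:248]=0;red[265:]=0;red[:,:265]=0;red[:,:]&=True; red[:,292:]=0
r=np.argwhere(red)[:,::-1]; H=many(r,.058); print('handle',len(r),H.mean(0),an(H.mean(0)-C),np.hypot(*(H.mean(0)-C)))
print(sensors.get_obs()['eef_pos'])
```

```text
lid [0.61814014 0.1275828 ] 0.061251641081947895
128 centroid-C 175.32044438912175 0.04121196570949591 axis 173.80940216911307
tip-C 175.96477514209104 tip-tail 176.5428652631047
guide screws dir -193.0730873134393 [[0.54051097 0.15998367]
 [0.53400303 0.13195784]] mid-C 167.1920781549093
handle 50 [0.50081855 0.15250752] 168.0059582100608 0.11993997743631103
[0.39263087 0.0144704  0.15845176]
```

Label at ≈175.5° and front at ≈167.4°, so it needs about −8° back. I'll re-press and roll it back clockwise.

Call:
step_arm:
  series:
    - [0,0,0,0.146]
    - [0,0,0,0.146]
    - [0,0,0,0.146]
    - [0,0,0,0.146]
    - [0.038,-0.0325,0,0]
    - [0.038,-0.0325,0,0]
    - [0.038,-0.0325,0,0]
    - [0.038,-0.0325,0,0]

```text
clock: 17.9
eef_pos: [0.5651, 0.1282, 0.1584]
tool_rot: [0.998, -0.06, 0.001, -0.0]
ft_force: [0.3, -0.4, 0.2]
grip_width: -0.0001
```

Call:
step_arm:
  series:
    - [0.011,-0.0096,0.02,0]
    - [0,0,0.03,0]
    - [0,0,0.025,0]
    - [0,0,0.004,0]
    - [0,0,0.001,0]
    - [0,0,0,0]
    - [0,0,0,0]
    - [0,0,0,0]

```text
clock: 18.7
eef_pos: [0.5752, 0.1348, 0.0795]
tool_rot: [0.998, -0.06, 0.001, -0.0]
ft_force: [0.2, -0.4, -0.6]
grip_width: 0.0001
```

Call:
step_arm:
  series:
    - [-0.003,0,0.0008,0]
    - [0,0,0.0008,0]
    - [0,0,0.0005,0]
    - [0,0,0.0005,0]
    - [0,0,0.0005,0]
    - [0,0,0.0005,0]
    - [0,0,0.0005,0]
    - [0,0,0,0]

```text
clock: 19.5
eef_pos: [0.5716, 0.1351, 0.0769]
tool_rot: [0.998, -0.06, 0.0, -0.0]
ft_force: [-4.8, -0.8, 10.8]
grip_width: 0.0002
```

Call:
step_arm:
  series:
    - [0,0,0.0003,0]
    - [0,-0.0012,0.0002,0.025]
    - [0,-0.0014,0,0.028]
    - [0,-0.0014,0,0.028]
    - [0,-0.0014,0,0.028]
    - [0,-0.0014,0,0.028]
    - [0,-0.0012,0,0.02]
    - [0,0,0,0]

```text
clock: 20.3
eef_pos: [0.5734, 0.1426, 0.0769]
tool_rot: [0.99, -0.138, 0.001, 0.0]
ft_force: [-5.7, -2.1, 13.9]
grip_width: 0.0003
```

Call:
step_arm:
  series:
    - [0,0,-0.005,0]
    - [0,0,-0.03,0]
    - [0,0,-0.03,-0.058]
    - [-0.04,0.005,-0.02,0]
    - [-0.045,0,0,0]
    - [-0.045,0,0,0]
    - [-0.045,0,0,0]
    - [-0.025,0,0,0]

```text
clock: 21.1
eef_pos: [0.3736, 0.1815, 0.159]
tool_rot: [0.994, -0.109, -0.001, 0.0]
ft_force: [0.8, 0.1, 0.5]
grip_width: 0.0
```

```bash
cat > m.py <<'E'
from h import *
p,d=snap('top'); b=p.astype(int); hsv=cv2.cvtColor(p,cv2.COLOR_RGB2HSV)
cv2.imwrite('pics/t3.png',cv2.resize(p[160:280,240:340],(500,600),interpolation=cv2.INTER_CUBIC)[...,::-1])
m=((b[...,1]-b[...,0])>25).astype(np.uint8); m[:145]=0;m[240:]=0;m[:,:248]=0;m[:,340:]=0
c=max(cv2.findContours(m,0,cv2.CHAIN_APPROX_NONE)[0],key=cv2.contourArea); h=cv2.convexHull(c)[:,0]
o=cv2.inRange(hsv,(10,120,120),(28,255,255)); o[:198]=0;o[224:]=0;o[:,:270]=0;o[:,305:]=0
oo=np.argwhere(o)[:,::-1].astype(float)
c_=vision.camera_info('top');K=np.array(c_['mtx'],float);T=np.array(c_['T'])
def many(P,z):
    r=cv2.undistortPoints(np.array(P,float)[:,None],K,np.array([c_['k1'],0,0,0.]))[:,0]
    D=np.c_[r[:,0],-r[:,1],-np.ones(len(r))]@T[:3,:3].T; return (T[:3,3]+D*((z-T[2,3])/D[:,2])[:,None])[:,:2]
fit=lambda q:(lambda s:(s[:2],np.sqrt(s[2]+s[:2]@s[:2])))(np.linalg.lstsq(np.c_[2*q,np.ones(len(q))],(q**2).sum(1),rcond=None)[0])
C,R=fit(many(h,.077)); A=many(oo,.077); mu=A.mean(0); w,V=np.linalg.eigh(np.cov((A-mu).T)); an=lambda v:np.degrees(np.arctan2(v[1],v[0]))%360
print('C',C,R,'arrow n',len(oo),'centroid',an(mu-C),np.hypot(*(mu-C)),'axis',an(-V[:,1]*np.sign(V[0,1])))
red=((b[...,0]>150)&(b[...,1]<70)&(b[...,2]<70)); red[:240]=0;red[265:]=0;red[:,:265]=0; red[:,292:]=0
r=np.argwhere(red)[:,::-1]; 
if len(r): H=many(r,.058); print('handle',len(r),H.mean(0),an(H.mean(0)-C),np.hypot(*(H.mean(0)-C)))
E
python3 m.py
```

```text
C [0.61814737 0.12757694] 0.0612858158719789 arrow n 127 centroid 165.84367166440225 0.0414230922335555 axis 167.1531745481171
handle 49 [0.50072053 0.15243093] 168.04942326920562 0.12002825706802392
```

View pics/t3.png

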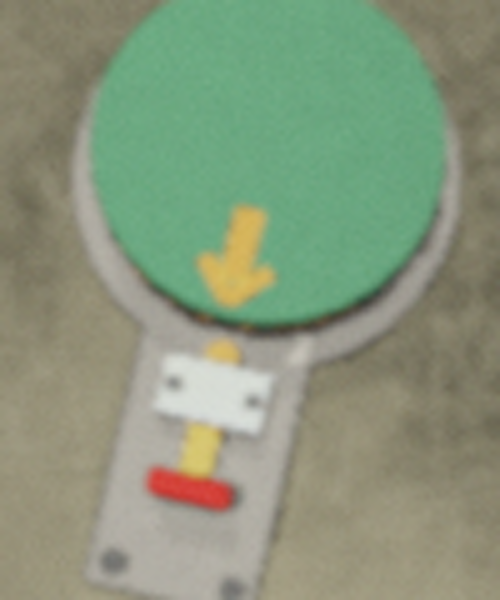

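The arrow is now at 166–167°, within about 1.5° of the front, with its tip at (232,305) and the handle at (190,487). Next I'll go down in front of the handle.

Call:
step_arm:
  series:
    - [0.04,0,0,0]
    - [0.045,0,0.01,0]
    - [0,0,0.035,0]
    - [0,0,0.04,0]
    - [0,0,0.028,0]
    - [0,0,0.006,0]
    - [0,0,0,0]
    - [0,0,0,0]

```text
clock: 21.95
eef_pos: [0.4613, 0.1635, 0.0415]
tool_rot: [0.994, -0.109, 0.001, -0.001]
ft_force: [-0.8, -0.0, 1.0]
grip_width: -0.0001
```

Call:
step_arm:
  series:
    - [0.005,0.001,0,0]
    - [0.005,0,0,0]
    - [0.002,0,0,0]
    - [0.002,0,0,0]
    - [0.002,0,0,0]
    - [0.0015,0,0,0]
    - [0.0015,0,0,0]
    - [0,0,0,0]

```text
clock: 22.75
eef_pos: [0.4784, 0.1579, 0.0401]
tool_rot: [0.994, -0.109, 0.0, 0.0]
ft_force: [-0.1, 0.2, -0.3]
grip_width: -0.0001
```

Call:
step_arm:
  series:
    - [0.001,0,0,0]
    - [0.001,0,0,0]
    - [0.001,0,0,0]
    - [0.001,0,0,0]
    - [0.001,0,0,0]
    - [0.001,0,0,0]
    - [0,0,0,0]
    - [0,0,0,0]

```text
clock: 23.55
eef_pos: [0.4836, 0.1568, 0.0401]
tool_rot: [0.994, -0.109, -0.0, -0.0]
ft_force: [-2.3, 1.2, 1.9]
grip_width: -0.0001
```

Call:
step_arm:
  series:
    - [0.001,0,0,0]
    - [0.001,0,0,0]
    - [0.001,0,0,0]
    - [0.001,0,0,0]
    - [0.001,0,0,0]
    - [0,0,0,0]
    - [0,0,0,0]
    - [0,0,0,0]

```text
clock: 24.35
eef_pos: [0.4892, 0.1555, 0.0402]
tool_rot: [0.994, -0.109, 0.0, 0.0]
ft_force: [-2.4, 0.6, 0.0]
grip_width: 0.0005
```

Call:
step_arm:
  series:
    - [0.001,0,0,0]
    - [0.001,0,0,0]
    - [0.001,0,0,0]
    - [0.001,0,0,0]
    - [0,0,0,0]
    - [0,0,0,0]
    - [0,0,0,0]
    - [0,0,0,0]

```text
clock: 25.15
eef_pos: [0.493, 0.1546, 0.0402]
tool_rot: [0.994, -0.109, 0.0, 0.0]
ft_force: [-1.2, 1.0, -0.3]
grip_width: 0.0
```

Call:
step_arm:
  series:
    - [0.001,0,0,0]
    - [0.001,0,0,0]
    - [0.001,0,0,0]
    - [0,0,0,0]
    - [0,0,0,0]
    - [0,0,0,0]
    - [0,0,0,0]
    - [0,0,0,0]

```text
clock: 25.95
eef_pos: [0.496, 0.154, 0.0402]
tool_rot: [0.994, -0.109, 0.0, 0.0]
ft_force: [-1.3, 1.3, 0.3]
grip_width: -0.0001
```

Call:
step_arm:
  series:
    - [0.001,0,0,0]
    - [0.001,0,0,0]
    - [0.0005,0,0,0]
    - [0,0,0,0]
    - [0,0,0,0]
    - [0,0,0,0]
    - [0,0,0,0]
    - [0,0,0,0]

```text
clock: 26.75
eef_pos: [0.4979, 0.1535, 0.0402]
tool_rot: [0.994, -0.109, -0.0, 0.0]
ft_force: [-4.5, 0.3, 2.6]
grip_width: -0.0001
```

Call:
step_arm:
  series:
    - [0.0005,0,0,0]
    - [0.0005,0,0,0]
    - [0,0,0,0]
    - [0,0,0,0]
    - [0,0,0,0]
    - [0,0,0,0]
    - [0,0,0,0]
    - [0,0,0,0]

```text
clock: 27.55
eef_pos: [0.4983, 0.1534, 0.0401]
tool_rot: [0.994, -0.109, -0.001, -0.0]
ft_force: [-6.4, 2.3, 3.0]
grip_width: 0.0002
```

Call:
step_arm:
  series:
    - [0.0005,0,0,0]
    - [0.0005,0,0,0]
    - [0,0,0,0]
    - [0,0,0,0]
    - [0,0,0,0]
    - [0,0,0,0]
    - [0,0,0,0]
    - [0,0,0,0]

```text
clock: 28.35
eef_pos: [0.4983, 0.1534, 0.0402]
tool_rot: [0.994, -0.109, -0.002, -0.0]
ft_force: [-9.2, 2.4, 5.7]
grip_width: -0.0002
```

It stopped dead, with force rising while position held. I'll retreat and check.

Call:
step_arm:
  series:
    - [-0.002,0,0,0]
    - [-0.015,0,0,0]
    - [-0.015,0,0,0]
    - [0,0,-0.03,0]
    - [0,0,-0.04,0]
    - [0,0,-0.04,0]
    - [-0.04,0,0,0]
    - [-0.045,0,0,0]

```text
clock: 29.15
eef_pos: [0.3898, 0.1795, 0.1526]
tool_rot: [0.994, -0.111, 0.004, -0.002]
ft_force: [-0.6, 0.3, 0.1]
grip_width: -0.0003
```

```bash
sed -i 's/t3.png/t4.png/' m.py; python3 m.py
python3 - <<'E'
from h import *
a=cv2.imread('pics/t4.png'); q,d=snap('scene'); cv2.imwrite('pics/s4.png',cv2.resize(q[150:315,160:390],(800,574),interpolation=cv2.INTER_CUBIC)[...,::-1])
E
```

```text
C [0.61820738 0.12748746] 0.06129648854924456 arrow n 127 centroid 165.86361111000366 0.04141101882651959 axis 167.7499545113938
handle 54 [0.51538267 0.14909931] 168.13026442032265 0.10507137242761311
```

View pics/t4.png

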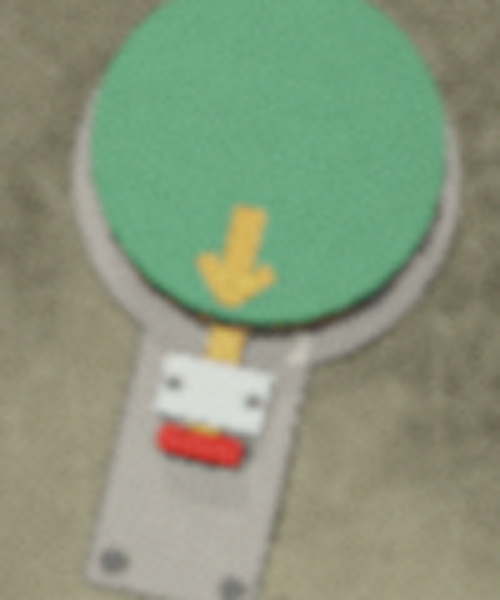

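View pics/s4.png

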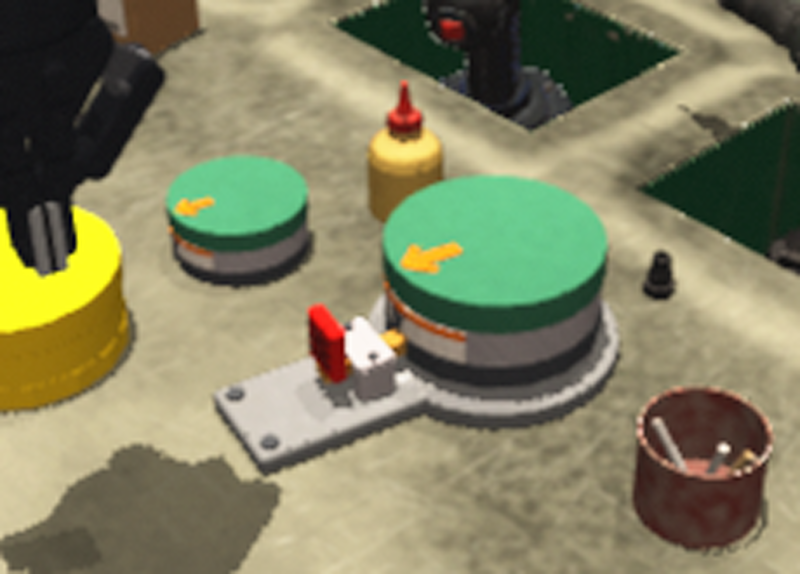

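```bash
python3 -c "
from workcell import order; print(order.job_done())"
```

```text
the job is handed in; nothing more can be done
None
```

I turned the tin until its label faced the front, then slid the bolt into the slot until it stopped, and handed the job in at about 29 s of the 64 s.

- **Turning:** The lid top was at 77 mm. I rolled the lid with the shut fingertip at up to about 14 N. The first roll went about 8° too far, because the lid followed the fingertip almost fully instead of a fifth less, so I rolled it back.
- **Bolt:** It moved with about 2.5 N, then stopped firmly. Raising the push from 6.8 to 9.5 N did not move it further.

**Last checks**
- **Label:** The arrow on the lid points at 166–168°, depending on how I measured it, and the stand's front is at about 167.4°.
- **Tin:** The lid centre is where it was, and the tin looks flat on the stand.
- **Surroundings:** The oil bottle, cup and nose piece look untouched in the last picture. I did not measure their positions again.
- **Bolt travel:** In the images the handle moved 15.0 mm. With an unmeasured start of 0–3 mm this fits the full 18 mm, but does not prove it. I called it home because of the firm stop and the small gap left at the guide.

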